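# Drive a stuck tuning plug out of a tilted cavity housing

## Robot

A 6-joint arm with a two-finger parallel gripper is mounted at the origin on the work surface. World frame = base frame: x ahead of the robot, y to its left, z up, the work surface at z = 0. Lengths are in m, angles in rad, forces in N, time in s.
With the tool pointing down it reaches from about 0.3 to 0.875 m from the base axis. Payload 6.4 kg.
Tool frame: the origin (TCP) lies on the centre line of the jaws, within the pads' length; the fingertips stand tips_ahead ahead of it and the grasp point (between the pads) lies 3 mm ahead of it (tips_ahead is the distance from the TCP to the fingertips, in m); z points along the fingers, y is the direction in which the jaws open and shut (so a half turn about z gives the same grasp; the last joint's range is limited). The gripper opens to 88 mm and grips with 3 to 60 N. Pads are 18 mm wide; open, the fingers measure 123 mm over their backs; the gripper's body (75 mm by 187 mm) begins 45 mm behind the grasp point.
Start: joints at [-1.446, 0.181, 1.607, -0, 1.354, -0.206], TCP at [0.187, -0.544, 0.261] pointing down, gripper open.
Joint ranges: [-2.99, 2.99], [-0.89, 2.07], [0.3, 2.58], [-1.14, 4.28], [0, 2.63], [-3.12, 3.12]. Speed limits (rad/s): [2.57, 2.57, 3.01, 3.14, 3.14, 3.14].

## Interface

Orientations are given as a unit quaternion [w, x, y, z].
In Python, from bench import * gives the robot as it stands.
- The arm moves only by the tool step_arm, never from a script. Its argument "deltas" is a list of rows, each a list of 7 numbers: the turn, a rotation vector about the world's x, y, z in units of 2 rad (1.0 is 2 rad), then the shift along the world's x, y, z in units of 25 cm (1.0 is 25 cm), then the closure, from -1 (fully open) to 1 (shut), so that 0 is half open. In form: [[wx, wy, wz, x, y, z, fingers], ...]. A call has 1 to 12 rows; each row shifts and turns the commanded pose from where the row before left it; what a row does not reach is not made up. A row lasts 1/10 s, in which the tool goes at most 50 mm and 8.59 degrees, less where a joint would pass 70% of its speed; a pose out of reach is approached as far as the arm can. A call with a number of a shift or a turn outside -1 to 1 is refused whole. A call with a gripper value outside its range is refused whole. The fingers move at their own pace and stop on an object; "squeeze" is the grip in N (left out, the last holds). Time passes only in rows, so rows that do not move let the fingers close. It gives the time, the measured TCP pose, the force and the opening at its end, in the units of the state.
- get_obs(): the state, without advancing time (a new reading comes with each control period).
- capture(name): name is "scene" or "top" or "wrist"; returns a dict with "image" (420x560x3 uint8, red, green, blue), "mtx" (3x3 intrinsics, pixels), "rvec" (rotation vector, rad) and "tvec" (3), from world to camera coordinates, as OpenCV has them. Camera axes: x right, y down, z forward; pixel columns grow to the right and rows downward; lengths in m; the calibration is good to about 2 mm. A picture is of the moment at which its call begins. There is no depth.
- job_done(): hands the job in, once; it reports no verdict.
The state is a dict: "t": time; "q": joint angles; "dq": joint speeds; "joint_torque": joint torques, N m; "tool_pos": TCP position; "orientation": TCP orientation; "force": force on the tool from outside, world axes, zero at the start; "moment": the same for the moment, N m; "gripper_width": finger opening in m.
Only numpy, scipy, OpenCV 4.12 (cv2) and the standard library are available. Lean on these libraries where they do the work, as an engineer would, in place of code of your own. Each camera call takes 0.05 s, during which the arm holds its last target. There are 200 camera calls.

## Task

Take the collared drift out of the tool stand and drive the stuck brass plug down through the slanting bore of the aluminium housing until it drops into the catch pan, pushing on until you feel the drift's collar come down flat on the housing and then pressing it there lightly for about half a second, without ramming it. Then draw the drift out and put it back upright, fully down in the stand hole it came from; never touch the plug with the fingers, and leave the other things alone.

Things in the scene. Friction and masses are not known exactly. Their poses are not given: they have to be found in the camera images.
- fixture: Knock-out fixture, fixed: steel base 190 x 130 mm (local x -60 to +130), two grey cheeks and between them an aluminium housing 60 x 80 x 50 mm, tipped 30 degrees, its upper face leaning to local -x (roughly to the robot). Origin on the bench below the bore's lower end; z up, x the way the plug comes out. On the left or the right, turned up to 0.3 rad.
- mouth (a point): Centre of the bore's upper mouth, in the housing's upper face, 118 mm above the bench. z: the bore's axis, out of the housing (up and to fixture -x, 30 degrees from vertical); y: as the fixture's. Bore 19 mm wide, plain, 50 mm long, open at both ends. The face reaches 30 mm (x) and 40 mm (y) from the axis, bare but for four 1 mm screw heads near its corners.
- exit (a point): Centre of the bore's lower end, 50 mm from the mouth along the bore, 75 mm above the bench; same axes as the mouth.
- pan (a point): Centre of the catch pan's rubber floor, 11 mm above the bench; axes as the fixture. The open pan is 149 mm long (x) and 73 mm wide (y) inside, its rim 25 mm above this floor, below the bore's lower end.
- plug: Solid brass plug, 18 mm across, 30 mm long, about 0.06 kg. Two hidden sprung pads near the bore's lower end grip it: pushing takes roughly 4 to 16 N, unevenly, until it has moved about 30 mm, then the resistance is gone and it falls into the pan. At the start its upper end is 14 mm below the mouth. Origin at its centre, z along its axis.
- drift: Steel drift: rod 15 mm across, 60 mm long (last 5 mm tapered to 9 mm), below a collar 28 mm across, 6 mm thick; above it a round dark grip 20 mm across, 44 mm long. About 0.16 kg. Origin: centre of the collar's underside; z from rod to grip. Stands upright in the stand, collar on its top. Collar down on the housing, the rod sticks 10 mm out of the bore's lower end.
- stand: Wooden tool stand, fixed, 60 x 150 x 75 mm high, with two upright 20 mm holes right through, 45 mm either side of its centre along local y. Origin at the centre of its underside. The drift is in one of the holes, the reamer in the other.
- reamer: Bystander in the stand's other hole: a T-handled reamer (36 mm crossbar of 9 mm rod, 38 mm above the stand's top; 12 mm stem; 23 mm collar, 4 mm thick). Not for this job; leave it. Origin: centre of the collar's underside, at the stand's top.
- amplifier: Bystander: brass-coloured amplifier box 75 x 55 x 32 mm with an 18 mm steel connector at each end, lying on the bench. Origin at the centre of its underside.
- adapter_a: Bystander: small upright steel coax adapter, 22 mm across, 36 mm tall. Origin: centre of its underside.
- attenuator: Bystander: black finned attenuator, 50 mm across, 60 mm tall. Origin: centre of its underside.
Things that resemble listed ones, but are neither listed nor needed, are in the scene too. Leave any purple look-alike of the fixture alone.

How it is judged:
On the way, in this order (a step that is already met when the one before it is completed fails the run):
1. the drift has been lifted out of the stand and its rod has entered the bore from above, at least 5 mm, with the plug still in the bore (x of drift in the frame of mouth between -0.008 and 0.008 m and y of drift in the frame of mouth between -0.008 and 0.008 m and z of drift in the frame of mouth below 0.055 m and angle between the z axis of drift and the z axis of mouth, either way round below 0.2 rad and z of plug in the frame of exit above 0 m), for 0.05 s.
2. the plug is out and in the pan, and the drift's collar is pressed flat on the housing (within 3 mm) with more than 2.5 N for 0.2 s (x of plug in the frame of pan between -0.075 and 0.075 m and y of plug in the frame of pan between -0.038 and 0.038 m and z of plug in the frame of pan between -0.004 and 0.024 m and x of drift in the frame of mouth between -0.004 and 0.004 m and y of drift in the frame of mouth between -0.004 and 0.004 m and z of drift in the frame of mouth below 0.003 m and angle between the z axis of drift and the z axis of mouth, either way round below 0.08 rad and contact force between drift and fixture above 2.5 N), for 0.2 s.
At the end, for the whole second after the job is handed in: The plug lies at rest in the catch pan; the drift stands at rest upright (within 0.08 rad) in the stand hole it came from, collar down on the stand, within 8 mm of where it stood at the start; nothing is held (x of plug in the frame of pan between -0.075 and 0.075 m and y of plug in the frame of pan between -0.038 and 0.038 m and z of plug in the frame of pan between -0.004 and 0.024 m and linear speed of each of plug, drift below 0.02 m/s and distance of drift from where it was at the start of the episode below 0.008 m and angle between drift's own z axis and vertical below 0.08 rad and contact force between fixture and drift below 0.1 N); the robot touches nothing.
It fails at once if the drift is rammed against the housing or the plug (more than 60 N) (contact force between drift and fixture above 60 N or contact force between drift and plug above 60 N).
It fails at once if the fingers touch the plug (contact force between the fingers and plug above 0.5 N).
It fails at once if a bystander is shifted by more than 25 mm (the reamer by more than 15 mm) (distance of reamer from where it was at the start of the episode above 0.015 m or distance of any of amplifier, adapter_a, attenuator from where it was at the start of the episode above 0.025 m).
It also fails if it takes over 72 s, if anything falls off the work surface, if the arm or the gripper's body presses on something with over 40 N, if the wrist force passes 120 N, or if a joint passes its speed limit or range.

## Working session

There is one attempt and no reset: what is moved stays moved. The work goes in short steps, Python scripts to look and compute and a tool call to move; the robot and the scene stay as the last step left them, time stands still between calls to the robot, and variables do not carry over. Pictures are saved under pics/ and viewed, about 8 in all and at most 12, crops included, and the job is handed in when it is done.

Besides the shell and the picture viewer there is one more tool, called after ">>>" by a JSON object that holds its "fn" and its "kwargs". step_arm: Moves the arm, as the interface text tells. Its arguments: {"type":"object","properties":{"deltas":{"type":"array","items":{"type":"array","items":{"type":"number"}}},"squeeze":{"type":"number"}},"required":["deltas"]}

```bash
mkdir -p pics; ls; python3 - <<'E'
from bench import *
import cv2,numpy as np
o=get_obs(); print({k:np.round(v,3).tolist() for k,v in o.items()})
for n in("scene","top"):
    c=capture(n); cv2.imwrite(f"pics/{n}0.png",c["image"][:,:,::-1]); np.savez(f"{n}0.npz",**c)
    R=cv2.Rodrigues(np.array(c["rvec"]))[0]; print(n,-R.T@np.array(c["tvec"]).ravel(),c["mtx"])
E
```

```text
pics
{'t': 0.0, 'q': [-1.446, 0.182, 1.608, -0.0, 1.354, -0.206], 'dq': [0.001, 0.0, -0.001, 0.001, 0.0, 0.002], 'joint_torque': [-0.001, -43.388, -34.185, 0.07, 0.039, -0.0], 'tool_pos': [0.187, -0.543, 0.26], 'orientation': [-0.001, 0.986, 0.165, 0.0], 'force': [-0.239, -0.872, -0.422], 'moment': [0.006, 0.006, 0.009], 'gripper_width': 0.088}
scene [ 1.34532249 -0.66353956  0.80232243] [[491.87800693   0.         279.25878992]
 [  0.         491.87800693 201.78012271]
 [  0.           0.           1.        ]]
top [0.41811111 0.15577696 1.43254834] [[444.51505411   0.         282.47896994]
 [  0.         444.51505411 209.49343542]
 [  0.           0.           1.        ]]
```

View pics/scene0.png

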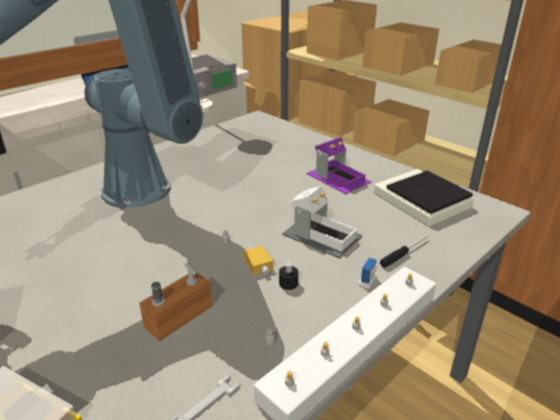

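View pics/top0.png

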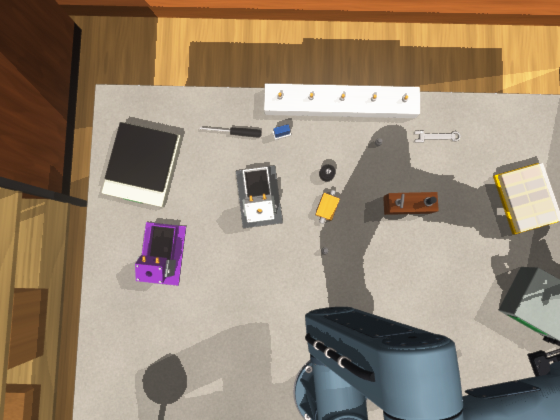

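Scene/top: the grey fixture is at top (258,195) and scene (325,222). The purple look-alike is at top (160,253). The stand is at top (412,203), with the dark round drift grip near (430,202) and the reamer near (400,202). I'll confirm in one enlarged crop and get rough positions.

```bash
cat > h.py <<'E'
import cv2,numpy as np
from scipy.spatial.transform import Rotation as Ro
def cam(c):
    R=cv2.Rodrigues(np.array(c["rvec"],float))[0]; t=np.array(c["tvec"],float).ravel(); return np.array(c["mtx"]),R,t
def ray(c,uv):
    K,R,t=cam(c); d=R.T@np.linalg.inv(K)@np.array([uv[0],uv[1],1.]); return -R.T@t,d/np.linalg.norm(d)
def onz(c,uv,z):
    o,d=ray(c,uv); return o+d*(z-o[2])/d[2]
def onplane(c,uv,p,n):
    o,d=ray(c,uv); return o+d*((np.array(p)-o)@n)/(d@n)
def proj(c,P):
    K,R,t=cam(c); p=K@(R@np.array(P,float)+t); return p[:2]/p[2]
def tri(views):
    A=np.zeros((3,3));b=np.zeros(3)
    for c,uv in views:
        o,d=ray(c,uv);M=np.eye(3)-np.outer(d,d);A+=M;b+=M@o
    p=np.linalg.solve(A,b); return p,[float(np.linalg.norm(np.cross(p-ray(c,uv)[0],ray(c,uv)[1]))) for c,uv in views]
def snap(bench_capture,n,name):
    c=bench_capture(n); np.savez(name+".npz",**c); cv2.imwrite(f"pics/{name}.png",c["image"][:,:,::-1]); return c
E
python3 - <<'E'
from h import *
t=np.load("top0.npz"); s=np.load("scene0.npz")
A=t["image"][150:235,225:290]; B=t["image"][180:225,375:445]; C=s["image"][265:340,130:220]; D=s["image"][180:255,275:365]
f=lambda a:cv2.resize(a,(400,300),interpolation=cv2.INTER_CUBIC)
cv2.imwrite("pics/crop1.png",np.vstack([np.hstack([f(A),f(B)]),np.hstack([f(D),f(C)])])[:,:,::-1])
print("stand/drift",onz(t,(430,202),.125),onz(t,(400,202),.115),"fix face",onz(t,(259,211),.118))
w=get=None
from bench import *
c=capture("wrist"); K,R,tt=cam(c); print(-R.T@tt,R,K); o=get_obs();print(o["tool_pos"],Ro.from_quat(np.roll(o["orientation"],-1)).as_matrix())
E
```

```text
stand/drift [ 0.5838507  -0.27454727  0.125     ] [ 0.58302447 -0.18843132  0.115     ] fix face [0.54590229 0.23114221 0.118     ]
[ 0.25224331 -0.52053698  0.38299724] [[ 0.32407248 -0.94602822 -0.00276172]
 [-0.91147141 -0.31301385  0.26691234]
 [-0.25337106 -0.08398172 -0.96371685]] [[313.159475     0.         280.06023611]
 [  0.         313.159475   212.86331698]
 [  0.           0.           1.        ]]
[ 0.18671094 -0.54347297  0.26003624] [[ 9.45790204e-01  3.24778173e-01 -1.66400670e-04]
 [ 3.24778114e-01 -9.45789377e-01  1.27747178e-03]
 [ 2.57514966e-04 -1.26226359e-03 -9.99999170e-01]]
```

View pics/crop1.png

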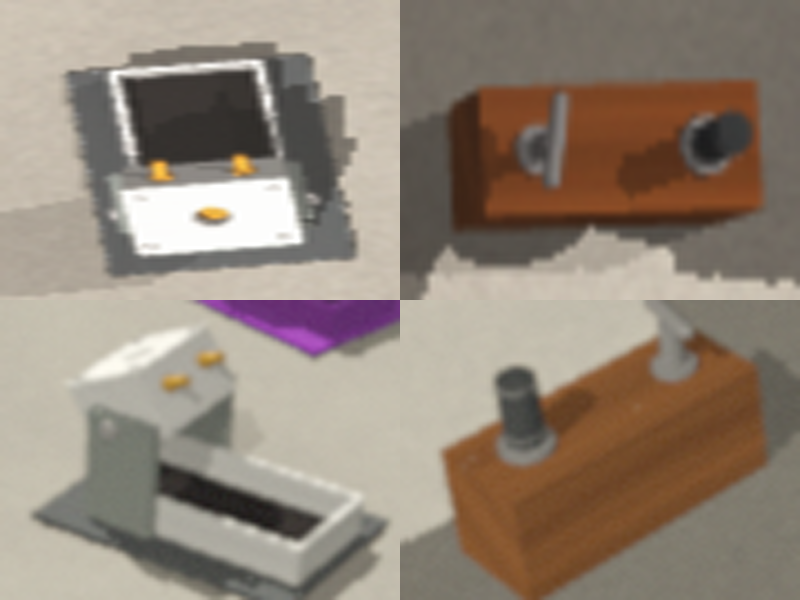

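Confirmed: the drift is the dark round-gripped tool in the right-hand hole, at about (0.584,-0.275). The T-bar reamer is at about (0.583,-0.188). The grey and white fixture is the target, with its mouth near (0.546,0.231). Next I'll look at the drift with the wrist camera.

>>> {"fn": "step_arm", "kwargs": {"deltas": [[0,0,0.062,0.159,0.108,0.004,-1],[0,0,0.062,0.159,0.108,0.004,-1],[0,0,0.062,0.159,0.108,0.004,-1],[0,0,0.062,0.159,0.108,0.004,-1],[0,0,0.062,0.159,0.108,0.004,-1],[0,0,0.062,0.159,0.108,0.004,-1],[0,0,0.062,0.159,0.108,0.004,-1],[0,0,0.062,0.159,0.108,0.004,-1],[0,0,0.062,0.159,0.108,0.004,-1],[0,0,0.062,0.159,0.108,0.004,-1],[0,0,0,0,0,0,-1],[0,0,0,0,0,0,-1]], "squeeze": 40}}

```text
t: 1.35
tool_pos: [0.5847, -0.2727, 0.2699]
orientation: [-0.001, 0.706, 0.708, -0.0]
force: [-0.0, -1.6, 0.4]
gripper_width: 0.088
```

```bash
python3 - <<'E'
from h import *
from bench import *
import bench; print([k for k in dir(bench) if k[0]!='_'])
c=snap(capture,"wrist","w1"); o=get_obs(); print({k:np.round(v,3).tolist() for k,v in o.items()})
print(proj(c,[.584,-.2745,.125]),proj(c,[.583,-.188,.113]))
E
```

```text
['Unreachable', 'capture', 'get_obs', 'job_done', 'tips_ahead']
{'t': 1.4, 'q': [-0.622, 0.327, 1.408, -0.001, 1.407, -0.621], 'dq': [-0.031, -0.012, 0.008, 0.0, 0.001, -0.001], 'joint_torque': [1.343, -51.122, -35.212, 0.155, 0.047, -0.013], 'tool_pos': [0.584, -0.274, 0.27], 'orientation': [-0.001, 0.707, 0.707, -0.0], 'force': [0.269, 0.42, -0.703], 'moment': [-0.053, -0.085, -0.02], 'gripper_width': 0.089}
[278.89578594 209.80338415] [277.78857109 107.68478121]
```

View pics/w1.png

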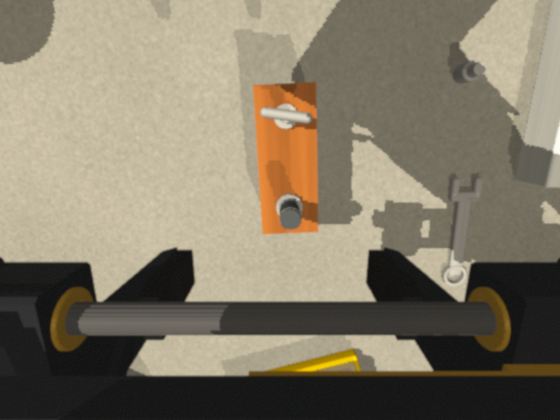

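Wrist view: stand between (255,85) and (318,233), drift grip top near (290,219), collar near (289,204), reamer at (286,116), which I'll leave alone. Next I'll segment these for exact positions.

```bash
python3 - <<'E'
from h import *
import bench; print("tips",bench.tips_ahead() if callable(bench.tips_ahead) else bench.tips_ahead)
c=np.load("w1.npz"); im=c["image"]
hsv=cv2.cvtColor(im,cv2.COLOR_RGB2HSV)
roi=np.zeros(im.shape[:2],bool); roi[185:240,262:317]=1
low=(hsv[:,:,1]<90)&roi
n,l,st,ce=cv2.connectedComponentsWithStats(low.astype(np.uint8)); 
for i in range(1,n):
    if st[i,4]>30: print("lowsat",st[i],ce[i])
g=cv2.cvtColor(im,cv2.COLOR_RGB2GRAY)
dark=(low&(g<110)); bright=low&(g>=110)
for nm,m in(("dark",dark),("bright",bright)):
    y,x=np.nonzero(m); print(nm,x.min(),x.max(),y.min(),y.max(),len(x),x.mean(),y.mean())
for r in range(192,232): print(r,' '.join('%3d'%v if low[r,i+272] else '  .' for i,v in enumerate(g[r,272:308])))
E
```

```text
tips 0.022
lowsat [276 194  27  35 726] [289.30716253 210.19834711]
lowsat [262 232  55   8 350] [290.54285714 236.28      ]
dark 280 301 199 227 496 290.3467741935484 213.4233870967742
bright 262 316 194 239 580 289.16379310344826 223.1793103448276
192   .   .   .   .   .   .   .   .   .   .   .   .   .   .   .   .   .   .   .   .   .   .   .   .   .   .   .   .   .   .   .   .   .   .   .   .
193   .   .   .   .   .   .   .   .   .   .   .   .   .   .   .   .   .   .   .   .   .   .   .   .   .   .   .   .   .   .   .   .   .   .   .   .
194   .   .   .   .   .   .   .   .   .   .   .   .   . 130 138 148 150 143 134 127 125 120   .   .   .   .   .   .   .   .   .   .   .   .   .   .
195   .   .   .   .   .   .   .   .   .   .   . 141 150 157 165 173 175 171 165 160 158 154 138 114   .   .   .   .   .   .   .   .   .   .   .   .
196   .   .   .   .   .   .   .   .   . 145 161 170 174 176 178 181 182 184 181 179 177 176 168 152 134   .   .   .   .   .   .   .   .   .   .   .
197   .   .   .   .   .   .   .   . 146 167 179 185 185 182 180 177 175 176 176 174 172 172 172 170 166 156 13
[... 4369 characters left out ...]
   .   .   .   . 107 107 105 105 105 105 106 106 106 107 110   .   .   .   .   .   .   .   .   .   .   .   .
228   .   .   .   .   .   .   .   .   .   .   .   .   .   .   . 117 114 112 110 111 113   .   .   .   .   .   .   .   .   .   .   .   .   .   .   .
229   .   .   .   .   .   .   .   .   .   .   .   .   .   .   .   .   .   .   .   .   .   .   .   .   .   .   .   .   .   .   .   .   .   .   .   .
230   .   .   .   .   .   .   .   .   .   .   .   .   .   .   .   .   .   .   .   .   .   .   .   .   .   .   .   .   .   .   .   .   .   .   .   .
231   .   .   .   .   .   .   .   .   .   .   .   .   .   .   .   .   .   .   .   .   .   .   .   .   .   .   .   .   .   .   .   .   .   .   .   .
```

```bash
python3 - <<'E'
from h import *
c=np.load("w1.npz");t=np.load("top0.npz")
a=onz(c,(290.5,217.8),.125); print("top",a, "diam",np.linalg.norm(onz(c,(280.3,217.5),.125)-onz(c,(300.8,217.5),.125)))
l,r=onz(c,(275.8,207),.081),onz(c,(303,207),.081);print("collar",l,r,(l+r)/2,r-l, onz(c,(289,193.7),.081))
print("top-cam proj",proj(t,a))
E
```

```text
top [ 0.59434706 -0.28186271  0.125     ] diam 0.018273104326970654
collar [ 0.58060317 -0.28319982  0.081     ] [ 0.60856935 -0.28316248  0.081     ] [ 0.59458626 -0.28318115  0.081     ] [2.79661864e-02 3.73384234e-05 0.00000000e+00] [ 0.59405579 -0.26923128  0.081     ]
top-cam proj [432.43697673 198.53936227]
```

>>> {"fn": "step_arm", "kwargs": {"deltas": [[0,0,0,0.042,-0.035,0,-1],[0,0,0,0,0,-0.12,-1],[0,0,0,0,0,-0.12,-1],[0,0,0,0,0,-0.12,-1],[0,0,0,0,0,-0.12,-1],[0,0,0,0,0,-0.08,-1],[0,0,0,0,0,-0.048,-1],[0,0,0,0,0,-0.04,-1],[0,0,0,0,0,0,-1],[0,0,0,0,0,0,-1]]}}

```text
t: 2.4
tool_pos: [0.5951, -0.2833, 0.1097]
orientation: [0.001, 0.707, 0.707, 0.0]
force: [0.1, 0.2, 0.5]
gripper_width: 0.0884
```

>>> {"fn": "step_arm", "kwargs": {"deltas": [[0,0,0,0,0,0,0.5],[0,0,0,0,0,0,1],[0,0,0,0,0,0,1],[0,0,0,0,0,0,1],[0,0,0,0,0,0,1],[0,0,0,0,0,0,1],[0,0,0,0,0,0,1],[0,0,0,0,0,0,1]], "squeeze": 50}}

```text
t: 3.2
tool_pos: [0.5948, -0.2825, 0.1087]
orientation: [-0.0, 0.707, 0.707, -0.0]
force: [-0.8, 0.4, 0.4]
gripper_width: 0.026
```

```bash
python3 - <<'E'
from h import *
from bench import *
for i in range(3):
    o=get_obs(); print({k:np.round(v,4).tolist() for k,v in o.items() if k in("tool_pos","force","moment","gripper_width","orientation","q")})
E
```

```text
{'q': [-0.6234, 0.5208, 1.4874, -0.0, 1.1335, -0.6234], 'tool_pos': [0.5948, -0.2825, 0.1087], 'orientation': [-0.0, 0.7071, 0.7071, -0.0], 'force': [-0.7596, 0.4446, 0.398], 'moment': [-0.0033, -0.1194, 0.0496], 'gripper_width': 0.026}
{'q': [-0.6234, 0.5208, 1.4874, -0.0, 1.1335, -0.6234], 'tool_pos': [0.5948, -0.2825, 0.1087], 'orientation': [-0.0, 0.7071, 0.7071, -0.0], 'force': [-0.7596, 0.4446, 0.398], 'moment': [-0.0033, -0.1194, 0.0496], 'gripper_width': 0.026}
{'q': [-0.6234, 0.5208, 1.4874, -0.0, 1.1335, -0.6234], 'tool_pos': [0.5948, -0.2825, 0.1087], 'orientation': [-0.0, 0.7071, 0.7071, -0.0], 'force': [-0.7596, 0.4446, 0.398], 'moment': [-0.0033, -0.1194, 0.0496], 'gripper_width': 0.026}
```

>>> {"fn": "step_arm", "kwargs": {"deltas": [[0,0,0,0,0,0,1],[0,0,0,0,0,0,1],[0,0,0,0,0,0,1],[0,0,0,0,0,0,1]]}}

```text
t: 3.6
tool_pos: [0.5947, -0.2826, 0.1087]
orientation: [-0.0, 0.707, 0.707, -0.0]
force: [-0.6, 0.7, -0.5]
gripper_width: 0.0184
```

```bash
python3 - <<'E'
from h import *
from bench import *
o=get_obs(); print({k:np.round(v,4).tolist() for k,v in o.items() if k in("tool_pos","force","moment","gripper_width","orientation","q")})
E
```

```text
{'q': [-0.6234, 0.5207, 1.4875, -0.0001, 1.1336, -0.6234], 'tool_pos': [0.5947, -0.2826, 0.1087], 'orientation': [-0.0001, 0.7071, 0.7071, -0.0], 'force': [-0.566, 0.6835, -0.4732], 'moment': [-0.0732, 0.0049, 0.0223], 'gripper_width': 0.0184}
```

>>> {"fn": "step_arm", "kwargs": {"deltas": [[0,0,0,0,0,0.05,1],[0,0,0,0,0,0.12,1],[0,0,0,0,0,0.15,1],[0,0,0,0,0,0.15,1],[0,0,0,0,0,0.15,1],[0,0,0,0,0,0.14,1],[0,0,0,0,0,0,1]]}}

```text
t: 4.3
tool_pos: [0.597, -0.284, 0.3067]
orientation: [0.006, 0.707, 0.707, 0.001]
force: [0.4, -0.7, -0.3]
gripper_width: 0.0186
```

>>> {"fn": "step_arm", "kwargs": {"deltas": [[0,0,0,-0.02,0.16,0,1],[0,0,0,-0.02,0.16,0,1],[0,0,0,-0.02,0.16,0,1],[0,0,0,-0.02,0.16,0,1],[0,0,0,-0.02,0.16,0,1],[0,0,0,-0.02,0.16,0,1],[0,0,0,-0.02,0.16,0,1],[0,0,0,-0.02,0.16,0,1],[0,0,0,-0.02,0.16,0,1],[0,0,0,-0.02,0.16,0,1],[0,0,0,0,0.08,0,1],[0,0,0,0,0,0,1]]}}

```text
t: 5.5
tool_pos: [0.5438, 0.1401, 0.2981]
orientation: [-0.001, 0.706, 0.708, -0.0]
force: [-0.2, -0.8, -1.3]
gripper_width: 0.0186
```

```bash
python3 - <<'E'
from h import *
from bench import *
c=snap(capture,"wrist","w2"); o=get_obs(); print({k:np.round(v,4).tolist() for k,v in o.items() if k in("t","tool_pos","force","gripper_width","orientation","q")})
print(proj(c,[.546,.231,.118]))
E
```

```text
{'t': 5.55, 'q': [0.038, 0.1215, 1.598, -0.0002, 1.4231, 0.0354], 'tool_pos': [0.5441, 0.1385, 0.2981], 'orientation': [-0.0003, 0.7062, 0.708, -0.0004], 'force': [-0.0162, -1.1965, -1.3784], 'gripper_width': 0.0186}
[282.4430959 102.1196832]
```

View pics/w2.png

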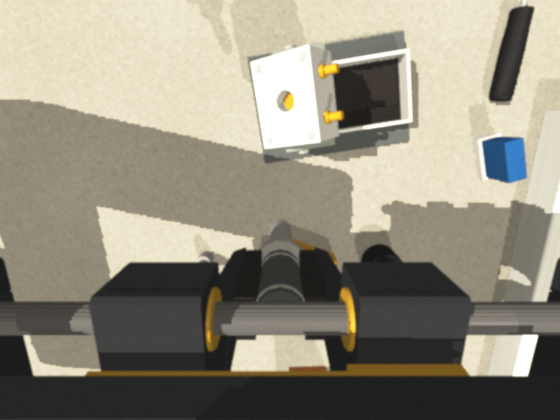

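Wrist view: the drift is held, with its rod tip near (279,225). The fixture's white face is a quad around (250,57)-(312,45)-(326,148)-(266,150), with the bore mouth at (287,101). The pan is at (375,90). Next I'll measure them.

```bash
cat > fx.py <<'E'
from h import *
def quad(c,x0,x1,y0,y1,thr=205):
    im=c["image"]; g=cv2.cvtColor(im,cv2.COLOR_RGB2GRAY); hsv=cv2.cvtColor(im,cv2.COLOR_RGB2HSV)
    m=((g>thr)&(hsv[:,:,1]<25)).astype(np.uint8); k=np.zeros_like(m);k[y0:y1,x0:x1]=1;m*=k
    cs,_=cv2.findContours(m,cv2.RETR_CCOMP,cv2.CHAIN_APPROX_NONE); b=max(cs,key=cv2.contourArea)
    q=cv2.approxPolyDP(cv2.convexHull(b),6,True)[:,0]
    return m,b,q,[x for x in cs if 40<cv2.contourArea(x)<600]
E
python3 - <<'E'
from fx import *
c=np.load("w2.npz")
m,b,q,h=quad(c,235,330,35,170); print(q.tolist(),cv2.contourArea(b))
for x in h: print(cv2.fitEllipse(x),cv2.contourArea(x))
g=cv2.cvtColor(c["image"],cv2.COLOR_RGB2GRAY)
print("hole"); 
for r in range(88,116): print(r,' '.join('%3d'%v for v in g[r,274:302]))
print("rod")
for r in range(216,262,3): print(r,' '.join('%3d'%v for v in g[r,256:304]))
P=np.array([.5441,.1385,.2981])
for d in(.0337,.0887,.0937): print(d,proj(c,P-[0,0,d]))
E
```

```text
[[308, 44], [320, 141], [264, 148], [250, 62]] 5465.5
((285.20068359375, 100.5885238647461), (18.428842544555664, 22.458297729492188), 178.61952209472656) 322.5
hole
88 255 255 255 255 255 255 255 255 255 255 255 255 255 255 255 255 255 255 255 255 255 255 255 255 255 255 255 255
89 255 255 255 255 255 255 255 255 254 254 252 251 253 254 255 255 255 255 255 255 255 255 255 255 255 255 255 255
90 255 255 255 255 255 255 254 247 241 234 221 210 222 237 249 254 255 255 255 255 255 255 255 255 255 255 255 255
91 255 255 255 255 255 254 247 221 198 188 177 170 174 181 201 231 251 255 255 255 255 255 255 255 255 255 255 255
92 255 255 255 255 255 250 228 194 175 171 169 164 154 141 137 162 219 251 255 255 255 255 255 255 255 255 255 255
93 255 255 255 255 252 234 200 177 172 172 170 165 148 127 126 142 177 226 252 255 255 255 255 255 255 255 255 255
94 255 255 255 254 241 206 180 175 175 174 171 159 138 127 152 180 189 212 245 255 255 255 255 255 255 255 255 255
95 255 255 255 251 222 185 176 177 179 177 164 144 128 130 172 200 207 215 237 252 255 255 255 255 255 255 255 255
96 255 255 254
[... 4846 characters left out ...]
 29  27
255  29  25  30  30  37  63  98 118 119 108  94  82  81  87  92  92  92  90  84  74  70  65  59  57  56  56  59  63  71  78  82  85  87  88  90  84  78  80  96 112 119 119 102  69  39  27  25  26
258  28  26  27  28  35  61  91  95  85  87  98  97  81  64  53  50  51  51  50  51  50  50  48  50  51  49  50  51  50  50  51  50  49  50  55  66  82  94  97  87  86  99  98  65  40  27  28  30
261  26  27  29  26  35  58  81  92  87  72  57  52  51  49  48  50  49  50  51  48  50  50  50  49  49  50  48  49  51  49  49  51  48  51  50  50  49  51  60  80  98 102  90  64  34  27  23  27
0.0337 [279.779512   262.06818751]
0.0887 [279.92497904 229.85664179]
0.0937 [279.93484635 227.67166984]
```

```bash
python3 - <<'E'
from fx import *
c=np.load("w2.npz")
mo=onz(c,(285.2,100.6),.118); print("mouth",mo)
m,b,q,h=quad(c,235,330,35,170)
p=b[:,0].astype(float)
# edge lines from contour points, clear of corners
L=p[(p[:,0]<264)&(p[:,1]>70)&(p[:,1]<140)]; Rr=p[(p[:,0]>300)&(p[:,1]>55)&(p[:,1]<135)]
T=p[(p[:,1]<66)&(p[:,0]>258)&(p[:,0]<302)]; B=p[(p[:,1]>135)&(p[:,0]>270)&(p[:,0]<314)]
def line(P): vx,vy,x,y=cv2.fitLine(P.astype(np.float32),cv2.DIST_HUBER,0,.01,.01).ravel(); return np.array([x,y]),np.array([vx,vy])
def inter(a,b):
    s=np.linalg.solve(np.c_[a[1],-b[1]],b[0]-a[0]); return a[0]+s[0]*a[1]
l,r,t,bo=map(line,(L,Rr,T,B))
C=[inter(l,t),inter(l,bo),inter(r,t),inter(r,bo)]; print(np.round(C,1).tolist())
W=[onz(c,C[i],z) for i,z in enumerate((.103,.103,.133,.133))]
print(np.round(W,4).tolist()); print("centre",np.mean(W,0))
dl=W[0]-W[1];dr=W[2]-W[3];dx=(W[2]+W[3]-W[0]-W[1])/2
for v,n in((dl,"l"),(dr,"r")): print(n,np.linalg.norm(v),np.arctan2(-v[0],v[1]))
print("x",np.linalg.norm(dx),np.arctan2(dx[1],dx[0]))
E
```

```text
mouth [0.54851319 0.23232041 0.118     ]
[[250.0, 61.79999923706055], [264.1000061035156, 148.5], [308.29998779296875, 42.599998474121094], [320.0, 141.39999389648438]]
[[0.5157, 0.2674, 0.103], [0.528, 0.1883, 0.103], [0.5672, 0.2767, 0.133], [0.5798, 0.1967, 0.133]]
centre [0.5476732  0.23227136 0.118     ]
l 0.08007898755530349 0.15489552680980884
r 0.08107413694079421 0.15678155069297828
x 0.060361155979342024 0.1695498286872592
```

Sizes match (80 × 60 mm face). The mouth is at about (0.548,0.2323,0.118) and the fixture yaw is 0.157. Next I'll tilt the drift and hover about 35 mm off the mouth on the bore axis.

>>> {"fn": "step_arm", "kwargs": {"deltas": [[0,0,0.03925,0,0,0,1],[0,0,0.03925,0,0,0,1],[0.00819,-0.05172,0,-0.0476,0.0662,0,1],[0.00819,-0.05172,0,-0.0476,0.0662,0,1],[0.00819,-0.05172,0,-0.0476,0.0662,0,1],[0.00819,-0.05172,0,-0.0476,0.0662,0,1],[0.00819,-0.05172,0,-0.0476,0.0662,0,1],[0,0,0,0,0,-0.069,1],[0,0,0,0,0,-0.069,1],[0,0,0,0,0,-0.069,1],[0,0,0,0,0,-0.069,1],[0,0,0,0,0,0,1]]}}

```text
t: 6.75
tool_pos: [0.4836, 0.2185, 0.2264]
orientation: [0.167, 0.628, 0.735, 0.194]
force: [0.9, -0.3, -2.4]
gripper_width: 0.0188
```

>>> {"fn": "step_arm", "kwargs": {"deltas": [[0,0,0,0,0,0,1],[0,0,0,0,0,0,1]]}}

```text
t: 6.95
tool_pos: [0.4861, 0.2198, 0.2309]
orientation: [0.169, 0.628, 0.734, 0.197]
force: [-0.2, -1.2, -1.4]
gripper_width: 0.0184
```

```bash
cat > chk.py <<'E'
from h import *
from bench import *
import sys
M=np.array([.5482,.2323,.118]); ps=.157
xm=lambda:None
zm=np.array([-np.cos(ps)*.5,-np.sin(ps)*.5,np.cos(np.pi/6)]); ym=np.array([-np.sin(ps),np.cos(ps),0]); xm=np.cross(ym,zm)
def pose():
    o=get_obs(); R=Ro.from_quat(np.roll(o["orientation"],-1)).as_matrix(); p=np.array(o["tool_pos"]); return o,p,R
def rep():
    o,p,R=pose(); a=R[:,2]; D=p+a*.0337-M   # drift origin
    F=np.array(o["force"])
    print("t",o["t"],"drift in mouth xyz mm",np.round([D@xm*1e3,D@ym*1e3,D@zm*1e3],2),"axis err (about x,y) rad",np.round([-a@ym,-a@xm],4),"F along zm,xm,ym",np.round([F@zm,F@xm,F@ym],1),"w",round(float(o["gripper_width"]),4),"tcp",np.round(p,4))
if __name__=="__main__":
    rep()
E
python3 - <<'E'
from chk import *
rep(); c=snap(capture,"wrist","w3"); rep(); s=snap(capture,"scene","s3"); rep()
o,p,R=pose(); print(np.round(o["q"],3))
for d in(.0337,.0887,.0937): print(d,proj(c,p+R[:,2]*d),proj(s,p+R[:,2]*d))
print("mouth",proj(c,M),proj(s,M))
A=cv2.resize(c["image"][60:300,170:390],None,fx=2,fy=2)
B=cv2.resize(s["image"][150:240,270:370],(350,480),interpolation=cv2.INTER_CUBIC)
cv2.imwrite("pics/c3.png",np.hstack([A[:480,:440],B])[:,:,::-1])
E
```

```text
t 6.95 drift in mouth xyz mm [ 1.63 -2.67 95.72] axis err (about x,y) rad [ 0.0005 -0.0016] F along zm,xm,ym [-1.  -1.  -1.2] w 0.0184 tcp [0.4861 0.2198 0.2309]
t 7.0 drift in mouth xyz mm [ 1.78 -2.52 95.82] axis err (about x,y) rad [ 0.0003 -0.002 ] F along zm,xm,ym [-1.3 -0.9  0.5] w 0.0188 tcp [0.4861 0.2199 0.231 ]
t 7.05 drift in mouth xyz mm [ 1.67 -2.4  95.82] axis err (about x,y) rad [ 0.0002 -0.0019] F along zm,xm,ym [-1.7  0.1  0.8] w 0.0186 tcp [0.486 0.22  0.231]
[ 0.22  -0.166  2.103 -0.051  0.68   0.094]
0.0337 [280.01390061 258.69363289] [292.36222841 161.51106441]
0.0887 [280.03194255 227.05407296] [300.21013149 179.54058621]
0.0937 [280.03316502 224.91025545] [300.91767131 181.16606559]
mouth [277.8090578  209.06949264] [305.94873042 192.51796901]
```

View pics/c3.png

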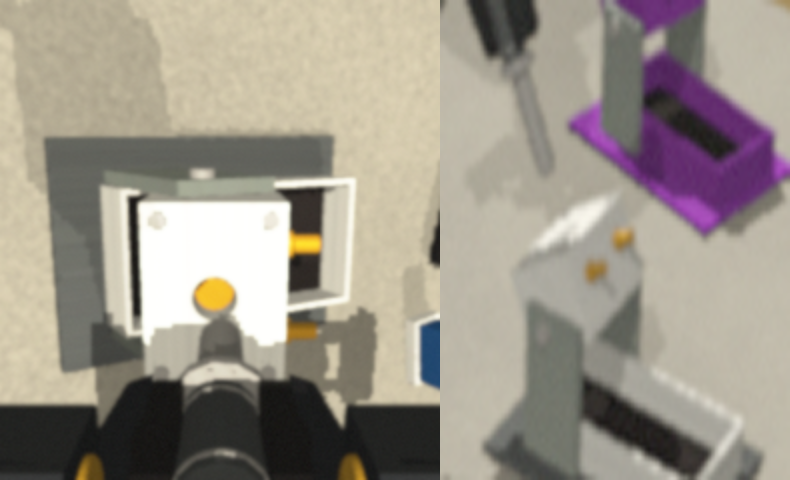

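The crop shows the mouth at wrist (277,208) and the rod tip at about (280,225). In the scene view the tip is at (300,182), against (300.9,181.2) predicted, so the hand pose holds up. Next I'll refine the mouth centre and the remaining offset.

```bash
python3 - <<'E'
from chk import *
c=np.load("w3.npz"); im=c["image"]
hsv=cv2.cvtColor(im,cv2.COLOR_RGB2HSV); g=cv2.cvtColor(im,cv2.COLOR_RGB2GRAY)
for r in range(194,224): print(r,' '.join('%3d'%v for v in im[r,262:294,2]))
# rod columns
for r in range(226,240,4): print(r,' '.join('%3d'%v for v in g[r,262:300]))
E
```

```text
194 253 253 252 253 253 253 254 254 254 253 253 253 253 253 253 253 254 254 253 253 253 253 253 253 253 253 253 253 253 254 254 254
195 253 252 252 253 253 253 254 254 254 253 253 253 253 253 253 253 254 254 253 253 253 253 253 253 253 253 253 253 253 254 254 254
196 253 252 252 253 253 253 254 254 254 253 253 252 252 252 252 253 253 253 253 253 253 253 253 253 253 253 253 253 253 254 254 254
197 253 252 252 253 253 253 254 254 253 253 252 250 247 246 245 245 246 249 251 252 253 253 253 253 253 253 253 253 253 253 254 254
198 253 253 252 253 253 253 254 253 252 250 243 229 213 203 195 190 195 210 225 237 247 251 253 253 253 253 253 253 253 254 254 254
199 253 253 253 253 253 253 253 252 246 228 195 158 131 119 107 103 107 119 141 169 209 237 249 253 253 253 253 253 253 254 254 254
200 253 252 252 253 253 253 251 240 205 158 111  80  63  58  57  52  54  60  68  93 129 177 227 247 252 253 253 253 253 253 254 254
201 253 252 252 253 253 250 237 189 125  81  57  43  44  47  42  47  44  47  46  51  67 110 168 223 246 252 253 253 253 254 254 254
202 253 253 252 252 251 240 192 119  63  44 
[... 2783 characters left out ...]
  94  94  94  94  96  95  94  92  92  91  89  92 101 124 167 229 250 253 253
226 179 179 177 177 179 179 183 176 151 113  98  99 102 102 104 103 105 105 105 104 102 101  97  96  95  92  95 117 155 199 243 254 254 254 254 254 255 255
230 180 178 176 177 179 180 176 152 115  97  99 101 103 105 103 104 105 107 105 104 102 101 101  97  94  89  87  91 120 157 181 185 181 179 181 190 217 248
234 181 178 176 177 180 179 166 137 105  94  94  99 101 102 102  94  83  82  81  81  82  81  82  80  80  79  81  83 104 146 177 183 181 178 177 180 182 184
238 181 179 176 176 179 174 153 113  88  86  87  90  95  98 102  98  98  98 100  99  97  96  95  94  93  89  88  86  96 132 165 180 181 179 178 178 182 184
```

```bash
python3 - <<'E'
from chk import *
c=np.load("w3.npz")
f=lambda uv:onplane(c,uv,M,zm)
m=f((276.8,209)); d=m-M; print(m,"offset in mouth",d@xm*1e3,d@ym*1e3,"w",np.linalg.norm(f((266,209))-f((287.6,209))),"h",np.linalg.norm(f((276.8,198.7))-f((276.8,219.3))))
rep()
print("xm",xm,"ym",ym,"zm",zm)
E
```

```text
[0.54747148 0.23224736 0.11757981] offset in mouth -0.8403768044483885 0.06191674820552256 w 0.017994086026614745 h 0.017750436681302915
t 7.05 drift in mouth xyz mm [ 1.67 -2.4  95.82] axis err (about x,y) rad [ 0.0002 -0.0019] F along zm,xm,ym [-1.7  0.1  0.8] w 0.0186 tcp [0.486 0.22  0.231]
xm [0.85537398 0.13540811 0.5       ] ym [-0.15635581  0.98770079  0.        ] zm [-0.4938504  -0.07817791  0.8660254 ]
```

>>> {"fn": "step_arm", "kwargs": {"deltas": [[0,0,0,-0.0101,0.0084,-0.005,1],[0,0,0,0.0198,0.0031,-0.0346,1],[0,0,0,0.0198,0.0031,-0.0346,1],[0,0,0,0.0198,0.0031,-0.0346,1],[0,0,0,0,0,0,1],[0,0,0,0,0,0,1],[0,0,0,0,0,0,1]]}}

```text
t: 7.75
tool_pos: [0.4977, 0.2246, 0.2025]
orientation: [0.168, 0.627, 0.734, 0.197]
force: [-0.5, 0.6, -1.4]
gripper_width: 0.0186
```

```bash
sed -i 's/M=np.array.*; ps/M=np.array([.5475,.2322,.1176]); ps/' chk.py; python3 - <<'E'
from chk import *
rep(); c=snap(capture,"wrist","w4"); rep(); s=snap(capture,"scene","s4"); rep()
o,p,R=pose()
for d in(.0887,.0937): print(d,proj(c,p+R[:,2]*d),proj(s,p+R[:,2]*d))
print("mouth",proj(c,M),proj(s,M))
A=cv2.resize(c["image"][140:260,220:340],(480,480),interpolation=cv2.INTER_CUBIC)
B=cv2.resize(s["image"][155:235,275:335],(310,480),interpolation=cv2.INTER_CUBIC)
cv2.imwrite("pics/c4.png",np.hstack([A,B])[:,:,::-1])
E
```

```text
t 7.75 drift in mouth xyz mm [-1.19  0.31 65.04] axis err (about x,y) rad [-0.  0.] F along zm,xm,ym [-1.  -1.1  0.6] w 0.0186 tcp [0.4977 0.2246 0.2025]
t 7.8 drift in mouth xyz mm [-0.99  0.3  65.22] axis err (about x,y) rad [-0.     -0.0004] F along zm,xm,ym [-1.9 -0.6 -0.3] w 0.0186 tcp [0.4977 0.2246 0.2028]
t 7.85 drift in mouth xyz mm [-0.93  0.3  65.3 ] axis err (about x,y) rad [-0.0001 -0.0006] F along zm,xm,ym [-1.2  0.3  0.2] w 0.0189 tcp [0.4977 0.2246 0.2029]
0.0887 [280.39364155 227.51089666] [304.12584447 189.2685728 ]
0.0937 [280.38976383 225.35801497] [304.8240424  190.87570483]
mouth [281.58650716 223.56663116] [305.73637971 192.56566581]
```

View pics/c4.png

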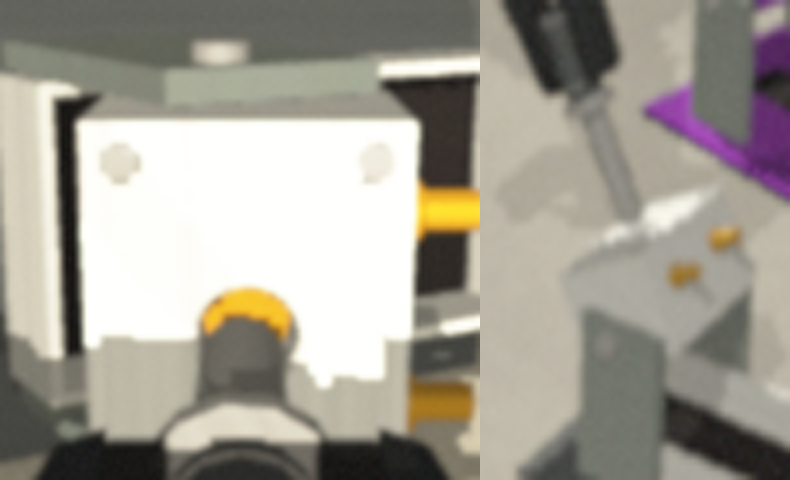

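The wrist crop shows the rod tip centred over the mouth at x≈281, with hole and rod centres within about 1 mm. I'll make a 0.9 mm correction and enter slowly.

>>> {"fn": "step_arm", "kwargs": {"deltas": [[0,0,0,0.0031,0.0005,0.0018,1],[0,0,0,0.0059,0.00095,-0.0104,1],[0,0,0,0.0059,0.00095,-0.0104,1],[0,0,0,0.0059,0.00095,-0.0104,1],[0,0,0,0.0059,0.00095,-0.0104,1],[0,0,0,0,0,0,1],[0,0,0,0,0,0,1]]}}

```text
t: 8.55
tool_pos: [0.5042, 0.2257, 0.1924]
orientation: [0.168, 0.627, 0.735, 0.197]
force: [0.4, -0.3, -1.0]
gripper_width: 0.0187
```

```bash
python3 chk.py
```

```text
t 8.55 drift in mouth xyz mm [-0.52  0.3  52.92] axis err (about x,y) rad [-0.      0.0004] F along zm,xm,ym [-1.  -0.2 -0.4] w 0.0187 tcp [0.5042 0.2257 0.1924]
```

>>> {"fn": "step_arm", "kwargs": {"deltas": [[0,0,0,0.003,0.0005,-0.0052,1],[0,0,0,0.003,0.0005,-0.0052,1],[0,0,0,0.003,0.0005,-0.0052,1],[0,0,0,0.003,0.0005,-0.0052,1],[0,0,0,0.003,0.0005,-0.0052,1],[0,0,0,0.003,0.0005,-0.0052,1],[0,0,0,0.003,0.0005,-0.0052,1],[0,0,0,0.003,0.0005,-0.0052,1]]}}

```text
t: 9.35
tool_pos: [0.5107, 0.2269, 0.1833]
orientation: [0.169, 0.627, 0.734, 0.197]
force: [-7.7, -1.1, 7.6]
gripper_width: 0.0185
```

```bash
python3 chk.py
```

```text
t 9.35 drift in mouth xyz mm [ 0.73  0.56 41.79] axis err (about x,y) rad [-0.0002 -0.0016] F along zm,xm,ym [10.5 -2.9  0.1] w 0.0185 tcp [0.5107 0.2269 0.1833]
```

>>> {"fn": "step_arm", "kwargs": {"deltas": [[0,0,0,0.003,0.0005,-0.0052,1],[0,0,0,0.003,0.0005,-0.0052,1],[0,0,0,0.003,0.0005,-0.0052,1],[0,0,0,0.003,0.0005,-0.0052,1],[0,0,0,0.003,0.0005,-0.0052,1],[0,0,0,0.003,0.0005,-0.0052,1],[0,0,0,0.003,0.0005,-0.0052,1],[0,0,0,0.003,0.0005,-0.0052,1],[0,0,0,0.003,0.0005,-0.0052,1],[0,0,0,0.003,0.0005,-0.0052,1],[0,0,0,0.003,0.0005,-0.0052,1],[0,0,0,0.003,0.0005,-0.0052,1]]}}

```text
t: 10.55
tool_pos: [0.5197, 0.2284, 0.1676]
orientation: [0.168, 0.627, 0.734, 0.197]
force: [-7.2, -1.5, 8.0]
gripper_width: 0.0186
```

```bash
python3 chk.py
```

```text
t 10.55 drift in mouth xyz mm [ 0.74  0.63 23.68] axis err (about x,y) rad [-0.0002 -0.0014] F along zm,xm,ym [10.6 -2.4 -0.4] w 0.0186 tcp [0.5197 0.2284 0.1676]
```

>>> {"fn": "step_arm", "kwargs": {"deltas": [[0,0,0,0.003,0.0005,-0.0052,1],[0,0,0,0.003,0.0005,-0.0052,1],[0,0,0,0.003,0.0005,-0.0052,1],[0,0,0,0.003,0.0005,-0.0052,1],[0,0,0,0.003,0.0005,-0.0052,1],[0,0,0,0.003,0.0005,-0.0052,1],[0,0,0,0.003,0.0005,-0.0052,1],[0,0,0,0.003,0.0005,-0.0052,1],[0,0,0,0.003,0.0005,-0.0052,1],[0,0,0,0,0,0,1]]}}

```text
t: 11.55
tool_pos: [0.526, 0.2293, 0.1545]
orientation: [0.168, 0.627, 0.734, 0.197]
force: [0.1, 0.0, -1.6]
gripper_width: 0.0188
```

```bash
python3 chk.py
```

```text
t 11.55 drift in mouth xyz mm [-0.39  0.46  9.12] axis err (about x,y) rad [0.     0.0005] F along zm,xm,ym [-1.4 -0.7 -0. ] w 0.0188 tcp [0.526  0.2293 0.1545]
```

>>> {"fn": "step_arm", "kwargs": {"deltas": [[0,0,0,0.002,0.0003,-0.0035,1],[0,0,0,0.002,0.0003,-0.0035,1],[0,0,0,0.002,0.0003,-0.0035,1],[0,0,0,0.002,0.0003,-0.0035,1],[0,0,0,0.002,0.0003,-0.0035,1],[0,0,0,0.002,0.0003,-0.0035,1],[0,0,0,0,0,0,1]]}}

```text
t: 12.25
tool_pos: [0.529, 0.2297, 0.1494]
orientation: [0.168, 0.627, 0.734, 0.197]
force: [0.1, -0.3, -1.5]
gripper_width: 0.0186
```

```bash
python3 chk.py
```

```text
t 12.25 drift in mouth xyz mm [-0.24  0.42  3.21] axis err (about x,y) rad [0.     0.0002] F along zm,xm,ym [-1.3 -0.7 -0.3] w 0.0186 tcp [0.529  0.2297 0.1494]
```

>>> {"fn": "step_arm", "kwargs": {"deltas": [[0,0,0,0.001,0.00015,-0.0017,1],[0,0,0,0.001,0.00015,-0.0017,1],[0,0,0,0.001,0.00015,-0.0017,1],[0,0,0,0.001,0.00015,-0.0017,1],[0,0,0,0.001,0.00015,-0.0017,1],[0,0,0,0,0,0,1]]}}

```text
t: 12.85
tool_pos: [0.5303, 0.2299, 0.1475]
orientation: [0.168, 0.627, 0.734, 0.197]
force: [-0.2, 0.7, -1.3]
gripper_width: 0.0187
```

```bash
python3 chk.py
```

```text
t 12.85 drift in mouth xyz mm [-0.1   0.47  0.84] axis err (about x,y) rad [-0.0001 -0.    ] F along zm,xm,ym [-1.1 -0.7  0.7] w 0.0187 tcp [0.5303 0.2299 0.1475]
```

>>> {"fn": "step_arm", "kwargs": {"deltas": [[0,0,0,0.001,0.00015,-0.0017,1],[0,0,0,0.001,0.00015,-0.0017,1],[0,0,0,0,0,0,1]]}}

```text
t: 13.15
tool_pos: [0.5304, 0.23, 0.1474]
orientation: [0.168, 0.627, 0.735, 0.197]
force: [-12.0, -4.4, 11.8]
gripper_width: 0.0194
```

```bash
python3 chk.py
```

```text
t 13.15 drift in mouth xyz mm [-0.06  0.48  0.69] axis err (about x,y) rad [0.0001 0.0003] F along zm,xm,ym [16.5 -5.  -2.5] w 0.0194 tcp [0.5304 0.23   0.1474]
```

The collar is seated with about 17 N. I'll hold it there.

>>> {"fn": "step_arm", "kwargs": {"deltas": [[0,0,0,0,0,0,1],[0,0,0,0,0,0,1],[0,0,0,0,0,0,1],[0,0,0,0,0,0,1],[0,0,0,0,0,0,1],[0,0,0,0,0,0,1]]}}

```text
t: 13.75
tool_pos: [0.5304, 0.23, 0.1474]
orientation: [0.168, 0.627, 0.735, 0.197]
force: [-10.7, -3.3, 12.8]
gripper_width: 0.0183
```

```bash
python3 - <<'E'
from chk import *
rep(); s=snap(capture,"scene","s5"); t=snap(capture,"top","t5"); rep()
A=cv2.resize(s["image"][170:260,285:375],(400,400),interpolation=cv2.INTER_CUBIC)
B=cv2.resize(t["image"][150:230,220:300],(400,400),interpolation=cv2.INTER_CUBIC)
cv2.imwrite("pics/c5.png",np.hstack([A,B])[:,:,::-1])
E
```

```text
t 13.75 drift in mouth xyz mm [-0.07  0.51  0.7 ] axis err (about x,y) rad [0.0001 0.0002] F along zm,xm,ym [16.6 -3.2 -1.6] w 0.0183 tcp [0.5304 0.23   0.1474]
t 13.85 drift in mouth xyz mm [-0.09  0.52  0.7 ] axis err (about x,y) rad [0.0001 0.0002] F along zm,xm,ym [16.  -4.2 -2.7] w 0.0186 tcp [0.5304 0.23   0.1474]
```

View pics/c5.png

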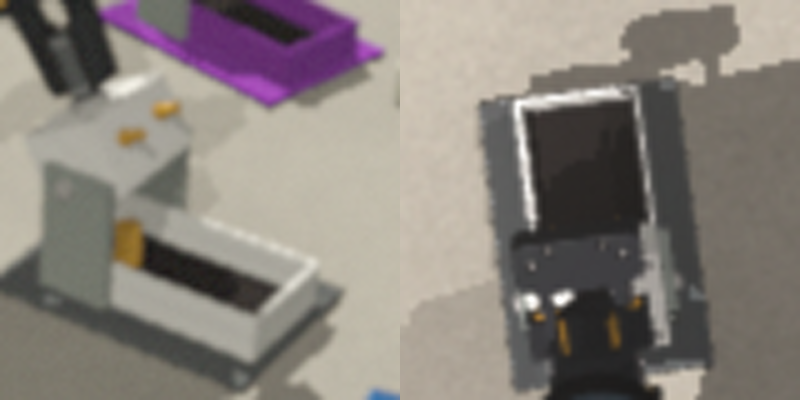

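The plug is visible in the pan under the housing (scene crop (130,243), full image about (314,225)). I'll check its position.

```bash
python3 - <<'E'
from chk import *
s=np.load("s5.npz"); im=s["image"]; hsv=cv2.cvtColor(im,cv2.COLOR_RGB2HSV)
m=((hsv[:,:,1]>120)&(hsv[:,:,0]>10)&(hsv[:,:,0]<30)).astype(np.uint8); k=np.zeros_like(m);k[190:245,285:375]=1;m*=k
n,l,st,ce=cv2.connectedComponentsWithStats(m)
O=np.array([.5722,.2361,0]);xf=np.array([np.cos(ps),np.sin(ps),0])
for i in range(1,n):
    if st[i,4]<8: continue
    print(st[i],ce[i],[(z,np.round([(onz(s,ce[i],z)-O)@xf*1e3,(onz(s,ce[i],z)-O)@ym*1e3],1).tolist()) for z in(.02,.026,.035)])
# plug hypotheses: upright on floor, tops/bottoms at x along fixture
for x in(0,.01,.02):
    P=O+xf*x; print(x,[np.round(proj(s,P+[0,0,z]),1).tolist() for z in(.011,.026,.041)])
E
```

```text
[320 194   5   2   8] [321.625 194.375] [(0.02, [-70.3, 164.4]), (0.026, [-65.0, 155.4]), (0.035, [-57.0, 141.9])]
[312 200   5   2   8] [313.625 200.375] [(0.02, [-70.4, 117.7]), (0.026, [-65.1, 109.1]), (0.035, [-57.1, 96.1])]
[311 220   7  10  58] [313.87931034 224.55172414] [(0.02, [4.4, 3.4]), (0.026, [9.2, -4.4]), (0.035, [16.3, -16.0])]
0 [[311.8, 227.2], [312.0, 222.8], [312.2, 218.4]]
0.01 [[314.7, 228.3], [315.0, 224.0], [315.2, 219.6]]
0.02 [[317.7, 229.5], [317.9, 225.1], [318.1, 220.7]]
```

The plug stands upright on the pan floor at fixture x≈7 mm, y≈0, which is in bounds. Now I'll draw the drift out along the bore.

>>> {"fn": "step_arm", "kwargs": {"deltas": [[0,0,0,-0.004,-0.0006,0.007,1],[0,0,0,-0.0178,-0.0028,0.0312,1],[0,0,0,-0.0178,-0.0028,0.0312,1],[0,0,0,-0.0178,-0.0028,0.0312,1],[0,0,0,-0.0178,-0.0028,0.0312,1],[0,0,0,-0.0178,-0.0028,0.0312,1],[0,0,0,-0.0178,-0.0028,0.0312,1],[0,0,0,-0.0178,-0.0028,0.0312,1],[0,0,0,-0.0178,-0.0028,0.0312,1],[0,0,0,-0.0178,-0.0028,0.0312,1],[0,0,0,-0.0178,-0.0028,0.0312,1],[0,0,0,0,0,0,1]]}}

```text
t: 15.05
tool_pos: [0.4854, 0.223, 0.2279]
orientation: [0.169, 0.627, 0.734, 0.198]
force: [-0.2, 0.2, -2.1]
gripper_width: 0.0186
```

```bash
python3 chk.py
```

```text
t 15.05 drift in mouth xyz mm [ 0.91  0.63 93.2 ] axis err (about x,y) rad [-0.0003 -0.0023] F along zm,xm,ym [-1.7 -1.2  0.3] w 0.0186 tcp [0.4854 0.223  0.2279]
```

>>> {"fn": "step_arm", "kwargs": {"deltas": [[0,0,0,0,0,0.07,1],[0,0,0,0,0,0.07,1],[0,0,0,0,0,0.07,1],[0,0,0,0,0,0.07,1],[-0.00819,0.05172,0,0,0,0,1],[-0.00819,0.05172,0,0,0,0,1],[-0.00819,0.05172,0,0,0,0,1],[-0.00819,0.05172,0,0,0,0,1],[-0.00819,0.05172,0,0,0,0,1],[0,0,-0.03925,0.04,-0.12,0,1],[0,0,-0.03925,0.04,-0.12,0,1]]}}

```text
t: 16.15
tool_pos: [0.506, 0.1626, 0.2955]
orientation: [-0.0, 0.708, 0.707, -0.0]
force: [0.7, -0.2, -0.6]
gripper_width: 0.0185
```

>>> {"fn": "step_arm", "kwargs": {"deltas": [[0,0,0,0.036,-0.178,0,1],[0,0,0,0.036,-0.178,0,1],[0,0,0,0.036,-0.178,0,1],[0,0,0,0.036,-0.178,0,1],[0,0,0,0.036,-0.178,0,1],[0,0,0,0.036,-0.178,0,1],[0,0,0,0.036,-0.178,0,1],[0,0,0,0.036,-0.178,0,1],[0,0,0,0.036,-0.178,0,1],[0,0,0,0.036,-0.178,0,1],[0,0,0,0,0,0,1],[0,0,0,0,0,0,1]]}}

```text
t: 17.35
tool_pos: [0.5949, -0.2831, 0.2951]
orientation: [-0.001, 0.708, 0.706, 0.0]
force: [-0.9, -0.6, -2.3]
gripper_width: 0.0188
```

```bash
python3 - <<'E'
from chk import *
c=snap(capture,"wrist","w6");s=snap(capture,"scene","s6")
o,p,R=pose(); print(np.round(p,4),np.round(R,4).tolist(),np.round(o["q"],3),o["force"])
for d in(.0337,.0887,.0937): print(d,proj(c,p+R[:,2]*d),proj(s,p+R[:,2]*d))
H=np.array([.5946,-.2828,.075]); print("hole",proj(c,H),proj(s,H))
A=cv2.resize(c["image"][100:290,190:370],(400,422)); B=cv2.resize(s["image"][200:340,110:220],(330,422),interpolation=cv2.INTER_CUBIC)
cv2.imwrite("pics/c6.png",np.hstack([A,B])[:,:,::-1])
E
```

```text
[ 0.5952 -0.2811  0.2959] [[-0.0006, 1.0, -0.0006], [1.0, 0.0006, 0.0009], [0.0009, -0.0006, -1.0]] [-0.621  0.339  1.341  0.     1.462 -0.622] [-0.52207939  1.43116633 -0.67899743]
0.0337 [279.65998683 256.60175787] [148.38997404 228.12655599]
0.0887 [279.80861577 225.42137397] [152.04660931 250.73630174]
0.0937 [279.81867121 223.31187496] [152.3687465  252.72814376]
hole [279.55760529 190.92232635] [159.16659732 300.47699692]
```

View pics/c6.png

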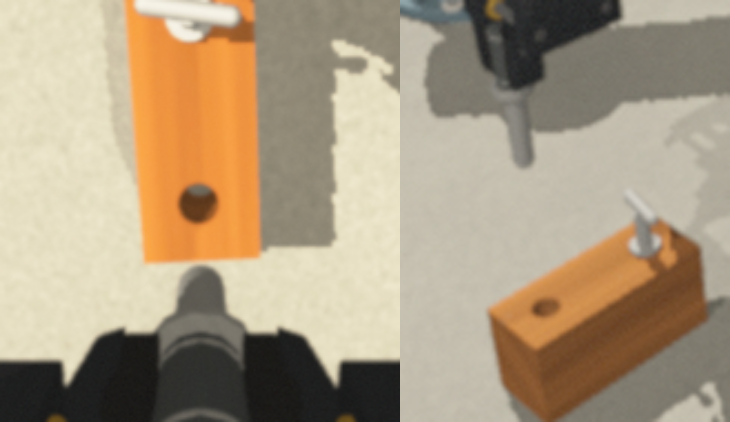

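```bash
python3 - <<'E'
from chk import *
c=np.load("w6.npz"); im=c["image"]; g=cv2.cvtColor(im,cv2.COLOR_RGB2GRAY)
k=np.zeros_like(g);k[178:206,266:296]=1
n,l,st,ce=cv2.connectedComponentsWithStats(((im[:,:,0]<190)&(k>0)).astype(np.uint8)); print(st[1:],ce[1:])
i=1+np.argmax(st[1:,4]); x,y,w,h=st[i,:4]; uv=(x+(w-1)/2,y+(h-1)/2); print(uv,onz(c,uv,.075))
o,p,R=pose(); print(np.round(p,4),o["t"])
E
```

```text
[[270 183  18  18 256]] [[278.5625    191.2109375]]
(np.float64(278.5), np.float64(191.5)) [ 0.59341779 -0.2834528   0.075     ]
[ 0.5952 -0.2811  0.2959] 17.45
```

>>> {"fn": "step_arm", "kwargs": {"deltas": [[0,0,0,0,0,-0.1,1],[0,0,0,0,0,-0.1,1],[0,0,0,0,0,-0.1,1],[0,0,0,0,0,0,1],[0,0,0,0,0,0,1],[0,0,0,0,0,0,1]]}}

```text
t: 18.05
tool_pos: [0.5963, -0.282, 0.2236]
orientation: [0.002, 0.707, 0.707, 0.0]
force: [-0.0, -0.3, -0.9]
gripper_width: 0.0187
```

```bash
python3 - <<'E'
from chk import *
o,p,R=pose(); print(np.round(p,4),np.round(R[:,2],4),np.round(o["force"],1))
E
```

```text
[ 0.5963 -0.282   0.2236] [ 0.0026 -0.0018 -1.    ] [-0.  -0.3 -0.9]
```

>>> {"fn": "step_arm", "kwargs": {"deltas": [[0,0,0,-0.0075,-0.003,-0.04,1],[0,0,0,0,0,-0.06,1],[0,0,0,0,0,-0.06,1],[0,0,0,0,0,-0.03,1],[0,0,0,0,0,0,1],[0,0,0,0,0,0,1],[0,0,0,0,0,0,1]]}}

```text
t: 18.75
tool_pos: [0.5938, -0.2832, 0.1745]
orientation: [0.001, 0.707, 0.707, 0.0]
force: [-0.6, -0.8, -0.9]
gripper_width: 0.0186
```

```bash
python3 - <<'E'
from chk import *
o,p,R=pose(); print(np.round(p,4),np.round(R[:,2],4),np.round(o["force"],1))
c=snap(capture,"wrist","w7"); o,p,R=pose(); print(np.round(p,4))
for d in(.0337,.0887,.0937): print(d,proj(c,p+R[:,2]*d))
im=c["image"]
A=cv2.resize(im[180:270,240:330],(480,480),interpolation=cv2.INTER_CUBIC);cv2.imwrite("pics/c7.png",A[:,:,::-1])
E
```

```text
[ 0.5938 -0.2832  0.1745] [ 9.e-04 -6.e-04 -1.e+00] [-0.6 -0.8 -0.9]
[ 0.5938 -0.2832  0.1746]
0.0337 [279.22544576 259.41971444]
0.0887 [279.43711634 227.71388697]
0.0937 [279.45146272 225.56496506]
```

View pics/c7.png

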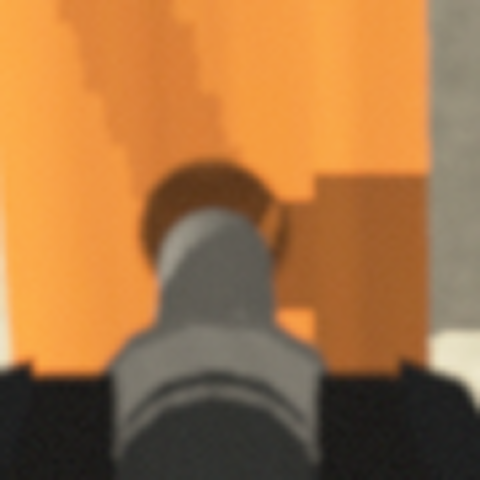

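The wrist crop shows the rod tip centred in the hole (hole centre x≈214 in the crop, rod 215). Lowering now.

>>> {"fn": "step_arm", "kwargs": {"deltas": [[0,0,0,0,0,-0.016,1],[0,0,0,0,0,-0.024,1],[0,0,0,0,0,-0.024,1],[0,0,0,0,0,-0.024,1],[0,0,0,0,0,-0.024,1],[0,0,0,0,0,-0.024,1],[0,0,0,0,0,-0.024,1],[0,0,0,0,0,-0.024,1],[0,0,0,0,0,-0.024,1],[0,0,0,0,0,-0.024,1],[0,0,0,0,0,0,1],[0,0,0,0,0,0,1]]}}

```text
t: 20.0
tool_pos: [0.5934, -0.2829, 0.1158]
orientation: [-0.0, 0.707, 0.707, -0.0]
force: [-0.1, -0.4, -1.4]
gripper_width: 0.0186
```

```bash
python3 - <<'E'
from chk import *
o,p,R=pose(); print(np.round(p,4),np.round(R[:,2],4),np.round(o["force"],1))
E
```

```text
[ 0.5934 -0.2829  0.1158] [-2.e-04  2.e-04 -1.e+00] [-0.1 -0.4 -1.4]
```

>>> {"fn": "step_arm", "kwargs": {"deltas": [[0,0,0,0,0,-0.008,1],[0,0,0,0,0,-0.008,1],[0,0,0,0,0,-0.006,1],[0,0,0,0,0,0,1]]}}

```text
t: 20.4
tool_pos: [0.5933, -0.2828, 0.1101]
orientation: [-0.0, 0.707, 0.707, -0.0]
force: [-0.1, 0.1, -0.9]
gripper_width: 0.0186
```

>>> {"fn": "step_arm", "kwargs": {"deltas": [[0,0,0,0,0,-0.002,1],[0,0,0,0,0,-0.002,1],[0,0,0,0,0,0,1]]}}

```text
t: 20.7
tool_pos: [0.5934, -0.2828, 0.1094]
orientation: [-0.0, 0.707, 0.707, -0.0]
force: [-0.1, -0.6, -2.0]
gripper_width: 0.0185
```

>>> {"fn": "step_arm", "kwargs": {"deltas": [[0,0,0,0,0,-0.002,1],[0,0,0,0,0,-0.002,1],[0,0,0,0,0,0,1],[0,0,0,0,0,0,1]]}}

```text
t: 21.1
tool_pos: [0.5935, -0.2829, 0.1086]
orientation: [0.0, 0.707, 0.707, 0.0]
force: [-0.8, 0.4, 0.9]
gripper_width: 0.0186
```

>>> {"fn": "step_arm", "kwargs": {"deltas": [[0,0,0,0,0,-0.001,1],[0,0,0,0,0,0,0.4],[0,0,0,0,0,0,0],[0,0,0,0,0,0,-1],[0,0,0,0,0,0,-1],[0,0,0,0,0,0,-1],[0,0,0,0,0,0,-1],[0,0,0,0,0,0,-1],[0,0,0,0,0,0,-1],[0,0,0,0,0,0,-1],[0,0,0,0,0,0,-1],[0,0,0,0,0,0,-1]]}}

```text
t: 22.3
tool_pos: [0.5934, -0.2829, 0.1081]
orientation: [-0.0, 0.707, 0.707, -0.0]
force: [-0.5, 1.4, 0.4]
gripper_width: 0.0883
```

Now I'll rise clear to the earlier viewing pose and check.

>>> {"fn": "step_arm", "kwargs": {"deltas": [[0,0,0,0,0,0.08,-1],[0,0,0,0,0,0.12,-1],[0,0,0,0,0,0.12,-1],[0,0,0,0,0,0.12,-1],[0,0,0,0,0,0.12,-1],[0,0,0,-0.037,0.035,0.087,-1],[0,0,0,0,0,0,-1],[0,0,0,0,0,0,-1],[0,0,0,0,0,0,-1]]}}

```text
t: 23.2
tool_pos: [0.5836, -0.2739, 0.2679]
orientation: [-0.001, 0.707, 0.707, -0.0]
force: [0.5, -0.4, -0.7]
gripper_width: 0.0881
```

```bash
python3 - <<'E'
from chk import *
w=snap(capture,"wrist","w8");s=snap(capture,"scene","s8");t=snap(capture,"top","t8"); s0=np.load("scene0.npz")
print(np.round(pose()[1],4))
g=cv2.cvtColor(w["image"],cv2.COLOR_RGB2GRAY)
for P in([.5944,-.2819,.125],[.5946,-.2832,.081]): print("start pts in w8",proj(w,P))
# low-saturation drift blob, as at the start
for im,r in((w["image"],(185,232,262,317)),):
    hsv=cv2.cvtColor(im,cv2.COLOR_RGB2HSV); low=(hsv[:,:,1]<90); k=np.zeros_like(low);k[r[0]:r[1],r[2]:r[3]]=1
    n,l,st,ce=cv2.connectedComponentsWithStats((low&k).astype(np.uint8)); print([ (st[i].tolist(),ce[i]) for i in range(1,n) if st[i,4]>100])
for a in(s0,s): 
    print(cv2.absdiff(s0["image"],a["image"])[265:340,130:220].mean())
f=lambda a,sz:cv2.resize(a,sz,interpolation=cv2.INTER_CUBIC)
cv2.imwrite("pics/c8.png",np.vstack([np.hstack([f(w["image"][180:240,250:330],(400,300)),f(s["image"][265:340,130:220],(400,300))]),np.hstack([f(s["image"][180:255,275:365],(400,300)),f(t["image"][150:225,210:310],(400,300))])])[:,:,::-1])
E
```

```text
[ 0.5838 -0.274   0.268 ]
start pts in w8 [292.02996164 217.36225361]
start pts in w8 [290.72179778 206.5727653 ]
[([277, 194, 27, 35, 734], array([290.39373297, 210.21525886]))]
0.0
17.578864197530866
```

View pics/c8.png

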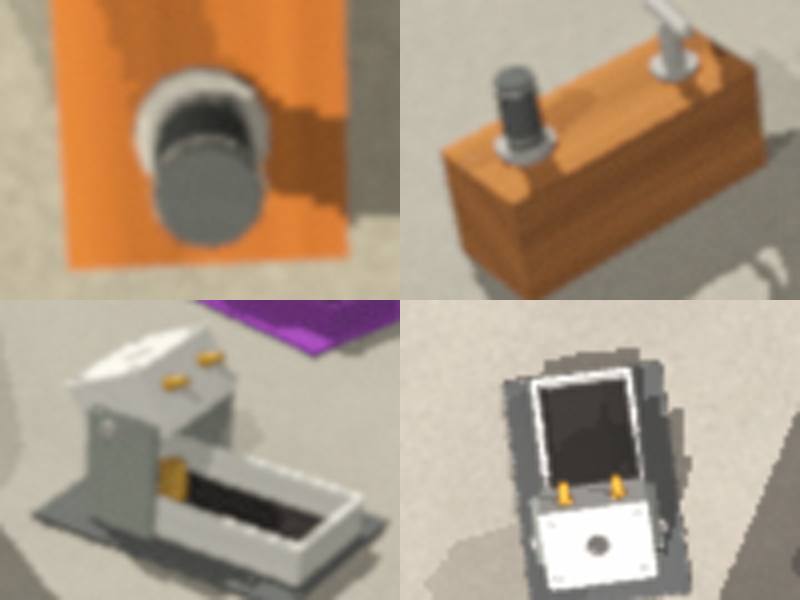

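The drift is upright, collar down, and within about 1 mm of its start: blob centroid (290.4,210.2) against (289.3,210.2), with the camera about 1 mm over. The plug is in the pan and the bore is empty. Nothing is held.

```bash
python3 -c "
from bench import *
print(job_done()); o=get_obs(); print(o['t'],o['force'])"
```

```text
the job is handed in; nothing more can be done
None
the job is handed in; nothing more can be done
```

The plug is out and in the catch pan, the drift is back in the stand hole it came from, and the job is handed in. No verdict came back.

- **Push-out:** I found the bore mouth with the wrist camera and entered along its slanted axis. About 10–11 N showed on the force readings while the plug moved. The force then fell to nothing as the plug came free.
- **Collar press:** I lowered the drift until the collar seated and held it there for about 0.7 s at roughly 16–17 N, well under the 60 N limit.
- **Return:** I drew the drift straight out, lowered it into its original hole until the collar touched the stand, released it and backed the arm off.

**Last checks:**
- **Drift:** it stands upright with its collar down, about 1 mm from where it started.
- **Plug:** it stands upright on the pan floor, about 7 mm from the fixture origin and on its centreline.
- **Bore and gripper:** the bore is empty, and the gripper is open and clear.
- **Bystanders:** the reamer is still in place, and nothing else was touched on the way.

**Small disagreements:** none affected the job.
- **Gripper width:** it read 18.5 mm on the 20 mm grip.
- **Mouth position:** my estimates differed by about 1 mm.
- **Collar height:** the seated collar computed as 0.7 mm above the face, which is within calibration.

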